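# Level the appliance shelf with the foot key

### The arm

A 6-joint arm with a two-finger parallel gripper is mounted at the origin on a cart in front of the work surface, level with it; the furniture and walls round the work are solid. World frame = base frame: x ahead of the robot, y to its left, z up, the work surface at z = 0. Lengths are in m, angles in rad, forces in N, time in s.
With the tool pointing down it reaches from about 0.375 to 0.975 m from the base axis. Payload 3.8 kg.
Tool frame: the origin (TCP) lies at the very end of the fingers, on their centre line; the grasp point (between the pads) lies 19 mm behind it; z points along the fingers, y is the line along which they close (so a half turn about z gives the same grasp; the last joint's range is limited). The gripper opens to 85 mm and grips with 20 to 120 N. Pads are 22 mm wide; open, the fingers measure 114 mm over their backs; the gripper's body (76 mm by 85 mm) begins 54 mm behind the grasp point. The pads swing forward as they close: fully open they stand 13 mm farther back than shut.
Start: joints at [-1.151, 0.264, 1.604, -0, 1.274, -0.037], TCP at [0.298, -0.606, 0.231] pointing down, gripper open.
Joint ranges: [-2.63, 2.63], [-0.94, 2.18], [0.31, 2.57], [-1.31, 4.45], [0, 2.66], [-2.55, 2.55]. Speed limits (rad/s): [2.57, 2.57, 3.14, 3.14, 3.14, 3.14].

### API

Orientations are given as a rotation vector (axis times angle).
In Python, from workcell import bot gives the robot as it stands.
- The arm moves only by the shell command python3 -m creep 'ROWS' [FORCE]. ROWS is JSON, a list of rows, each a list of 5 numbers: the shift along the tool's x, y, z in units of 0.05 m (1.0 is 0.05 m), then the turn about the tool's z in units of 0.1 rad (1.0 is 0.1 rad), then the opening, from 0 (shut) to 1 (fully open). In form: [[tx, ty, tz, spin, hand], ...]. A call has 1 to 20 rows; each row shifts and turns the commanded pose from where the row before left it, along the tool's axes as they then stand; what a row does not reach is not made up. A row lasts 1/8 s, in which the tool goes at most 62.5 mm and 10.7 degrees, less where a joint would pass 70% of its speed; a pose out of reach is approached as far as the arm can. A call with a number of a shift or a turn outside -1 to 1 is refused whole. A call with a gripper value outside its range is refused whole. The fingers move at their own pace and stop on an object; FORCE is the grip in N (left out, the last holds). Time passes only in rows, so rows that do not move let the fingers close. It gives the time, the measured TCP pose, the force, the opening and the grip force at its end, in the units of the state.
- bot.read_state(): the state, without advancing time (a new reading comes with each control period).
- bot.read_camera(name): name is "side" or "top" or "wrist"; returns a dict with "pixels" (420x560x3 uint8, red, green, blue), "vfov" (degrees; the focal length in pixels is half the picture's height over the tangent of half this angle, whatever the lens; pixels are square), "cx", "cy" (the principal point, pixels), "dist_coeffs" ([k1, k2, p1, p2, k3] as OpenCV has them; the pictures are not rectified), "world_to_cam" (4x4, takes a point from world to camera coordinates). Camera axes: x right, y down, z forward; pixel columns grow to the right and rows downward; lengths in m; the calibration is good to about 2 mm. A picture is of the moment at which its call begins. There is no depth.
- bot.finish_job(): hands the job in; it is judged then, once.
Trained networks look in a picture, given as the dict that the camera call returned (one of the last four; its "shot" number tells which), for a name from the list of things; names that differ only in an ending like _2 or _b are one class to them, and where a whole thing is asked for, a point or a joint stands for the part that bears it (a point fixed in the world has none). Each returns a list of dicts, best first, with "score" (0 to 1); they miss things now and then, are a little off and sometimes report something else, mostly with a low value. They report only what shows in the picture. A call takes as long as a camera call. They do not tell look-alikes from the thing itself.
- bot.look_for(target, picture): "bbox" ([left, top, right, bottom] in pixels, round what is visible of it).
- bot.regions_of(target, picture): "mask" (420x560 bool, what is visible of it) and "bbox" ([left, top, right, bottom] in pixels, round what is visible of it).
The state is a dict: "time": time; "q": joint angles; "joint_vel": joint speeds; "joint_torque": joint torques, N m; "tool_pos": TCP position; "tcp_rot": TCP orientation; "wrist_force": force on the tool from outside, world axes, zero at the start; "torque": the same for the moment, N m; "width": opening from 0.0 (shut) to 1.0 (fully open); "grip_force": force on a finger pad.
Only numpy, scipy, OpenCV 4.12 (cv2) and the standard library are available. Lean on these libraries where they do the work, as an engineer would, in place of code of your own. Each camera call takes 0.05 s, during which the arm holds its last target. There are 200 camera calls.

### The job

Level the small wooden appliance shelf so that the coffee machine can go back on it: pick up the steel key, push its square sleeve fully onto the square spigot of the shelf's levelling foot, press the foot all the way down against its spring and, while pressing, turn it until the bubble of the spirit level sits centred between the two black lines. Finish while still holding the key and pressing it down, with the bubble centred; do not let go. Leave the loose spice jar, tin and pepper mill where they stand.

Things in the scene. Friction and masses are not known exactly. Their poses are not given: they have to be found in the camera images.
- key: Loose steel key, 150 g, standing mouth down. Square sleeve 36x36 mm, 44 mm tall; its 21x21 mm square hole, sides along key x and y, goes 36 mm up from the bottom. On the closed top (shoulder at 44 mm) stands a flat wing grip, 12 mm thick (key x), 36 mm wide (key y), up to 79 mm height; grip it across the 12 mm. Origin: centre of the underside, z up.
- key_roof (a point): Centre of the closed end inside the key's square hole, 36 mm above the key's underside, axes as the key's.
- spigot_top (a point): Top centre of the steel spigot that rises through the shelf's hole, 113 mm above the island, 108 pressed. Top 8 mm: round nose, 12 mm diameter; below: 18x18 mm square, 36 mm tall, sides along this point's x, y (the key fits at every quarter turn, 1.5 mm clearance a side, 0.18 rad play). Fully on, the key's roof rests on this point. It sinks with the foot, stays upright within 0.02 rad.
- foot (a joint): How far the foot is pressed down, as the angle of the sprung frame that carries spigot and shelf, rad: 0 sprung up, 0.020 fully down on its stop (the spigot 4.8 mm lower). The spring needs about 5 to 9 N on the spigot, and lifts again when let go. The foot edge of the shelf goes down with it, so the level reads true only while the foot is fully down.
- bubble (a joint): White bubble (24 mm long) in the level, m: 0 centred, + towards the foot's end, vial ends at +-0.032, black lines at +-0.016. It runs to the high end and settles in 1 s. With the foot down it starts on the hinge side; turning the spigot clockwise (from above) lifts the foot's edge and moves it to the foot's end, about 20 mm per rad. Turn needed: 0.5 to 1.4 rad, plus play.
- level_mid (a point): Middle of the spirit level's vial (aluminium bar 160x32 mm, green vial between two blocks), at the top of the glass, about 80 mm above the island top; the level is fixed along the robot's edge of the shelf; y points along the vial towards the foot's end.
- stand: The levelling shelf: wooden board 200x300 mm, top about 50 mm above the island, on a fixed dark steel base; hinged at the end towards its -y, levelling foot 115 mm from the centre towards its +y. Origin: centre of the underside of the base. It stands with a yaw of up to 0.4 rad either way.
- spice_jar: Loose spice jar, 45 mm across, 106 mm tall, origin under its centre. A bystander.
- tin: Loose food tin, 58 mm across, 72 mm tall, origin under its centre. A bystander.
- mill: Loose pepper mill, 43 mm across, 132 mm tall, origin under its centre. A bystander.
Mind the look-alikes: they are no part of the job. What is shaped like the key but yellow is not meant.

How it is judged:
On the way:
1. the key's sleeve is pushed fully onto the spigot (horizontal distance between key_roof and spigot_top below 0.005 m and z of key_roof in the frame of spigot_top below 0.004 m and angle between key's own z axis and vertical below 0.1 rad), for 0.1 s.
At the end, for the whole second after the job is handed in: The robot still holds the key with its fingers (over 2 N); the key is fully on the spigot (within 5 mm sideways and 4 mm of the roof resting on it, upright within 0.1 rad) and presses it (over 4 N) down (foot joint over 0.0155 of 0.020 rad); the bubble is within 5 mm of the centre (all of step 1 and value of joint foot above 0.0155 rad and value of joint bubble between -0.005 and 0.005 m and contact force between the fingers and key above 2 N and contact force between key and stand above 4 N); the arm keeps its last pose, push and grip.
It fails at once if the spice jar is pushed about or knocked over (distance of spice_jar from where it was at the start of the episode above 0.03 m or angle between spice_jar's own z axis and vertical above 0.4 rad).
It fails at once if the tin is pushed about or knocked over (distance of tin from where it was at the start of the episode above 0.03 m or angle between tin's own z axis and vertical above 0.4 rad).
It fails at once if the pepper mill is pushed about or knocked over (distance of mill from where it was at the start of the episode above 0.03 m or angle between mill's own z axis and vertical above 0.4 rad).
It also fails if it takes over 58 s, if anything falls off the work surface, if the arm or the gripper's body presses on something with over 40 N, if the wrist force passes 120 N, or if a joint passes its speed limit or range.

## Working session

There is one attempt and no reset: what is moved stays moved. The work goes in short steps, Python scripts to look and compute and a shell command to move; the robot and the scene stay as the last step left them, time stands still between calls to the robot, and variables do not carry over. Pictures are saved under pics/ and viewed, at most 10 in all, crops included, and the job is handed in when it is done.

```bash
mkdir -p pics; ls; cat > h.py <<'E'
import numpy as np, cv2
from workcell import bot
from scipy.spatial.transform import Rotation as R
def K(p):
    h=p["pixels"].shape[0]; f=h/2/np.tan(np.radians(p["vfov"])/2)
    return np.array([[f,0,p["cx"]],[0,f,p["cy"]],[0,0,1.]])
def ray(p,uv):
    n=cv2.undistortPoints(np.array([[uv]],float),K(p),np.array(p["dist_coeffs"],float))[0,0]
    M=np.array(p["world_to_cam"]); Rm=M[:3,:3]
    return -Rm.T@M[:3,3], Rm.T@np.array([n[0],n[1],1.])
def atz(p,uv,z):
    c,d=ray(p,uv); return c+d*(z-c[2])/d[2]
def proj(p,X):
    M=np.array(p["world_to_cam"]); 
    return cv2.projectPoints(np.atleast_2d(np.array(X,float)),cv2.Rodrigues(M[:3,:3])[0],M[:3,3],K(p),np.array(p["dist_coeffs"],float))[0][:,0]
def save(p,n,crop=None,s=1):
    im=p["pixels"][:,:,::-1]
    if crop: im=im[crop[1]:crop[3],crop[0]:crop[2]]
    cv2.imwrite("pics/"+n,cv2.resize(im,None,fx=s,fy=s,interpolation=cv2.INTER_CUBIC))
E
python3 - <<'E'
from h import *
P={n:bot.read_camera(n) for n in("top","side")}
save(P["top"],"a_top.png",s=1.4);save(P["side"],"a_side.png",s=1.4)
for n,p in P.items():
    M=np.array(p["world_to_cam"]);print(n,"cam",(-M[:3,:3].T@M[:3,3]).round(3),p["vfov"])
    for t in ["key","spigot_top","level_mid","stand","spice_jar","tin","mill"]:
        print(n,t,[(np.round(d["bbox"]).tolist(),round(d["score"],2)) for d in bot.look_for(t,p)[:4]])
s=bot.read_state();print(s["tool_pos"],s["tcp_rot"],s["time"])
E
```

```text
pics
top cam [3.570e-01 1.000e-03 1.272e+00] 54.32909571535642
top key [([384.0, 206.0, 399.0, 219.0], 0.5), ([378.0, 230.0, 397.0, 245.0], 0.47)]
top spigot_top [([351.0, 257.0, 373.0, 276.0], 0.71), ([244.0, 226.0, 249.0, 240.0], 0.55)]
top level_mid [([226.0, 180.0, 342.0, 268.0], 0.81), ([351.0, 257.0, 372.0, 276.0], 0.19)]
top stand [([227.0, 179.0, 342.0, 266.0], 0.73)]
top spice_jar [([368.0, 164.0, 389.0, 180.0], 0.84)]
top tin [([351.0, 256.0, 375.0, 275.0], 0.75)]
top mill [([150.0, 218.0, 173.0, 229.0], 0.73)]
side cam [ 0.323 -0.862  0.712] 55.17582114419653
side key [([315.0, 307.0, 339.0, 347.0], 0.69), ([271.0, 305.0, 295.0, 342.0], 0.63)]
side spigot_top [([249.0, 184.0, 259.0, 204.0], 0.56)]
side level_mid [([354.0, 264.0, 382.0, 314.0], 0.72), ([218.0, 190.0, 338.0, 275.0], 0.66)]
side stand [([217.0, 185.0, 337.0, 285.0], 0.61)]
side spice_jar [([356.0, 263.0, 386.0, 315.0], 0.68)]
side tin [([227.0, 279.0, 251.0, 326.0], 0.79)]
side mill []
[ 0.29772805 -0.60581081  0.23132936] [ 3.05991386e+00  7.11326498e-01 -2.13564934e-07] 0.8
```

View pics/a_top.png

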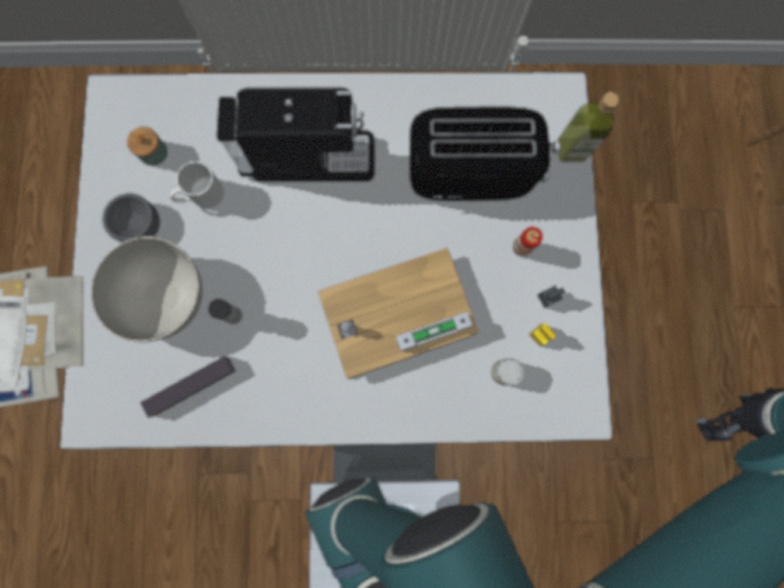

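View pics/a_side.png

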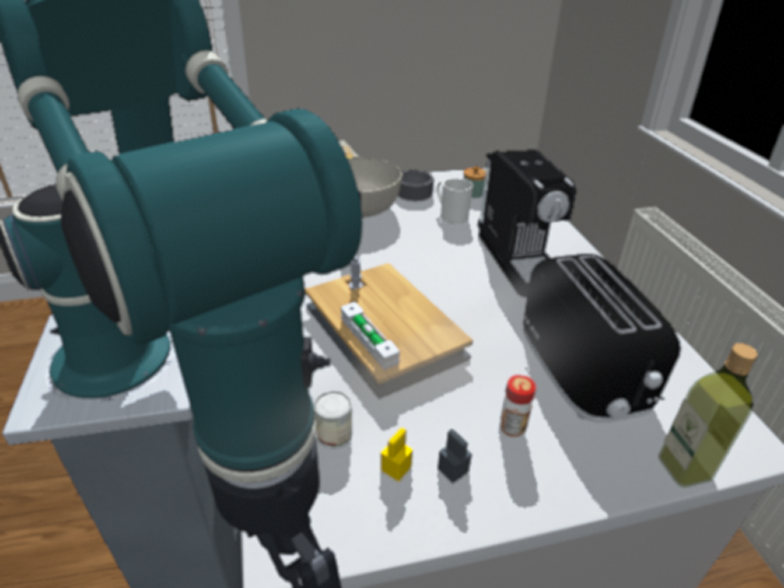

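Top view: steel (dark) key at about (392,211) px, with the yellow look-alike just below it at (388,239). The spigot is at (247,234), the level at (311,237), the tin at (363,266), the jar at (378,172) and the mill at (160,222).

```bash
cat >> h.py <<'E'
def togo(target, yaw=None):
    s=bot.read_state(); Rt=R.from_rotvec(s["tcp_rot"]); d=Rt.inv().apply(np.array(target)-s["tool_pos"])/0.05
    m=Rt.as_matrix(); print("t",s["time"],"pos",np.round(s["tool_pos"],4),"toolx yaw",round(np.arctan2(m[1,0],m[0,0]),3),"tooly yaw",round(np.arctan2(m[1,1],m[0,1]),3),"tilt",(np.degrees(np.arccos(-m[2,2]))).round(2),"q6",round(s["q"][5],3),"F",np.round(s["wrist_force"],1),"w",round(s["width"],3),"g",round(s["grip_force"],1))
    print(" units to go",d.round(3))
    if yaw is not None:
        cur=np.arctan2(m[1,1],m[0,1]); e=(yaw-cur+np.pi/2)%np.pi-np.pi/2
        print(" spin units (tool z is down: +spin = cw):",round(-e/0.1,3))
E
python3 - <<'E'
from h import *
p=bot.read_camera("top");q=bot.read_camera("side")
def tri(a,b):
    c1,d1=ray(p,a);c2,d2=ray(q,b);A=np.c_[d1,-d2];t=np.linalg.lstsq(A,c2-c1,rcond=None)[0];return ((c1+d1*t[0]+c2+d2*t[1])/2).round(3),np.linalg.norm(c1+d1*t[0]-c2-d2*t[1]).round(4)
def bc(t,pp,i=0):
    b=bot.look_for(t,pp)[i]["bbox"];return ((b[0]+b[2])/2,(b[1]+b[3])/2)
k=(392,211);print("key z.04",atz(p,k,.05).round(3),"tri",tri(k,(327,325)))
print("yellow",tri((388,238),(283,324)))
print("spig z.11",atz(p,(247,233),.11).round(3),tri((245,229),(254,187)))
print("level",atz(p,(311,237),.08).round(3),"jar",tri((378,172),(371,278)),"tin",tri((363,266),(239,303)))
w=bot.read_camera("wrist");M=np.array(w["world_to_cam"]);s=bot.read_state()
Rt=R.from_rotvec(s["tcp_rot"]);C=-M[:3,:3].T@M[:3,3];print("wristcam in tool",Rt.inv().apply(C-s["tool_pos"]).round(3),"fwd",Rt.inv().apply(M[2,:3]).round(3),"right",Rt.inv().apply(M[0,:3]).round(3),w["vfov"])
togo([.5,-.3,.25],0)
E
```

```text
key z.04 [ 0.543 -0.361  0.05 ] tri (array([ 0.549, -0.368,  0.03 ]), np.float64(0.0057))
yellow (array([ 0.462, -0.349,  0.034]), np.float64(0.0001))
spig z.11 [0.476 0.076 0.11 ] (array([0.484, 0.083, 0.096]), np.float64(0.0101))
level [ 0.464 -0.109  0.08 ] jar (array([ 0.659, -0.315,  0.091]), np.float64(0.008)) tin (array([ 0.38 , -0.269,  0.029]), np.float64(0.0032))
wristcam in tool [ 0.071 -0.    -0.144] fwd [-0.277 -0.001  0.961] right [0.    1.    0.001] 63.35791214689526
t 0.95 pos [ 0.2978 -0.6058  0.2313] toolx yaw 0.457 tooly yaw -1.114 tilt 0.0 q6 -0.037 F [ 0.  -0.4  1.1] w 1.002 g 0.0
 units to go [ 6.328 -3.705 -0.374]
 spin units (tool z is down: +spin = cw): -11.14
```

```bash
python3 -m creep '[[0.65,-0.22,0,0,0.5],[0.65,-0.22,0,0,0.5],[0.65,-0.22,0,0,0.5],[0.65,-0.22,0,0,0.5],[0.65,-0.22,0,0,0.5],[0.65,-0.22,0,0,0.5],[0.65,-0.22,0,0,0.5],[0.65,-0.22,0,0,0.5],[0.65,-0.22,0,0,0.5],[0.6,-0.2,0,0,0.5],[0,0,0,0,0.5],[0,0,0,0,0.5]]' 40
python3 - <<'E'
from h import *
togo([.545,-.365,.23],0)
w=bot.read_camera("wrist");save(w,"b_wrist.png",s=1.4)
for d in bot.regions_of("key",w): 
    print(d["score"],np.round(d["bbox"]), w["pixels"][d["mask"]].mean(0).round())
t=bot.read_camera("top")
for n in("spigot_top","level_mid","stand"):
    print(n,[(np.round(d["bbox"]).tolist(),round(d["score"],2)) for d in bot.look_for(n,t)[:2]])
E
```

```text
time: 2.45
tool_pos: [0.5388, -0.3659, 0.2312]
tcp_rot: [3.06, 0.712, -0.001]
wrist_force: [-0.3, 0.5, -0.1]
width: 0.5
grip_force: 0.0
t 2.45 pos [ 0.5388 -0.3659  0.2312] toolx yaw 0.457 tooly yaw -1.114 tilt 0.04 q6 0.479 F [-0.3  0.5 -0.1] w 0.5 g 0.0
 units to go [0.12  0.038 0.024]
 spin units (tool z is down: +spin = cw): -11.135
0.93 [210. 211. 250. 271.] [126. 112.  37.]
0.8 [270. 157. 307. 193.] [45. 50. 54.]
spigot_top [([242.0, 227.0, 248.0, 238.0], 0.39)]
level_mid [([226.0, 180.0, 340.0, 272.0], 0.75)]
stand [([226.0, 179.0, 343.0, 269.0], 0.81)]
```

View pics/b_wrist.png

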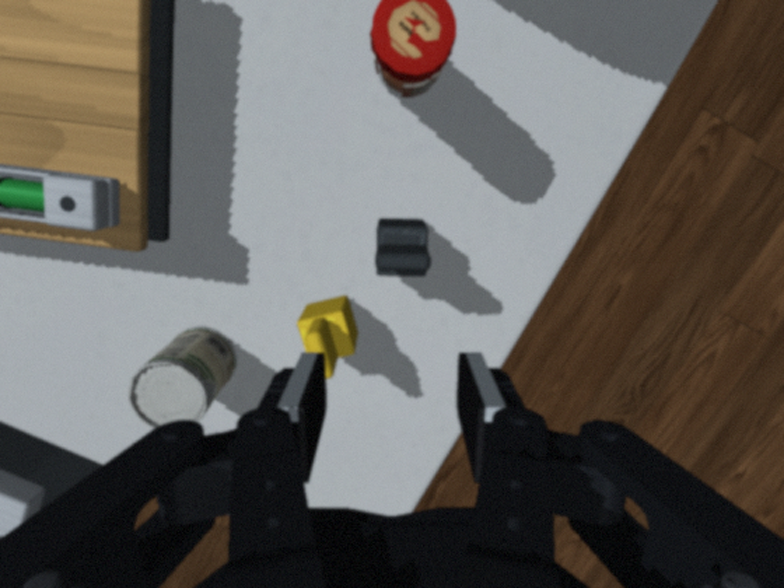

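Wrist view: the dark key is at (288,176) px, its wing running almost horizontally in the image (along tool y). The yellow one is at (234,235). I'll fit the key model to its mask.

```bash
cat >> h.py <<'E'
from scipy.optimize import minimize
def box(x0,x1,y0,y1,z0,z1): return np.array([[a,b,c] for a in(x0,x1) for b in(y0,y1) for c in(z0,z1)],float)
KEY=[box(-.018,.018,-.018,.018,0,.044),box(-.006,.006,-.018,.018,.044,.079)]
def sil(p,parts,x,y,yaw,z=0,S=4):
    h,w=p["pixels"].shape[:2]; m=np.zeros((h*S,w*S),np.uint8)
    for b in parts:
        X=R.from_euler('z',yaw).apply(b)+[x,y,z]; u=proj(p,X)*S+S/2
        cv2.fillConvexPoly(m,cv2.convexHull(u.astype(np.float32)).astype(np.int32),255)
    return cv2.resize(m,(w,h),interpolation=cv2.INTER_AREA)/255.
def fit(p,mask,parts,x0,z=0):
    f=lambda v:np.abs(sil(p,parts,v[0],v[1],v[2],z)-mask).sum()/mask.sum()
    best=None
    for yaw in np.arange(0,np.pi,np.pi/12)+x0[2]:
        r=minimize(f,[x0[0],x0[1],yaw],method='Nelder-Mead',options=dict(initial_simplex=[[x0[0],x0[1],yaw],[x0[0]+.01,x0[1],yaw],[x0[0],x0[1]+.01,yaw],[x0[0],x0[1],yaw+.15]],maxfev=120))
        if best is None or r.fun<best.fun: best=r
    return best
E
cat > fk.py <<'E'
from h import *
w=bot.read_camera("wrist")
for d in bot.regions_of("key",w):
    if w["pixels"][d["mask"]][:,2].mean()<.7*w["pixels"][d["mask"]][:,0].mean(): continue
    b=d["bbox"];x=atz(w,((b[0]+b[2])/2,(b[1]+b[3])/2),.04)
    r=fit(w,d["mask"],KEY,[x[0],x[1],0]);print("key",r.x.round(4),"err",round(r.fun,3),d["score"])
    togo([r.x[0],r.x[1],.23],r.x[2])
E
python3 fk.py
```

```text
key [ 0.545  -0.3705  0.4288] err 0.066 0.93
t 2.85 pos [ 0.5387 -0.3662  0.2313] toolx yaw 0.456 tooly yaw -1.115 tilt 0.0 q6 0.48 F [ 0.1 -0.6 -0.3] w 0.502 g 0.0
 units to go [0.075 0.134 0.026]
 spin units (tool z is down: +spin = cw): -15.436
```

```bash
python3 -m creep '[[0.08,0.13,0.2,0,0.5],[0,0,0.2,-1,0.5],[0,0,0.2,-1,0.5],[0,0,0.2,-1,0.5],[0,0,0,-1,0.5],[0,0,0,-1,0.5],[0,0,0,-1,0.5],[0,0,0,-1,0.5],[0,0,0,-1,0.5],[0,0,0,-1,0.5],[0,0,0,-1,0.5],[0,0,0,-1,0.5],[0,0,0,-1,0.5],[0,0,0,-1,0.5],[0,0,0,-1,0.5],[0,0,0,-1,0.5],[0,0,0,-0.4,0.5],[0,0,0,0,0.5]]'
python3 fk.py
```

```text
time: 5.1
tool_pos: [0.5456, -0.3698, 0.1904]
tcp_rot: [-1.702, -2.64, -0.0]
wrist_force: [-0.1, -0.3, 0.1]
width: 0.501
grip_force: 0.0
key [ 0.5454 -0.3707  3.5675] err 0.074 0.88
t 5.2 pos [ 0.5455 -0.3698  0.1907] toolx yaw 1.996 tooly yaw 0.425 tilt 0.04 q6 -1.059 F [ 1.4  0.3 -0.2] w 0.498 g 0.0
 units to go [-0.016 -0.011 -0.787]
 spin units (tool z is down: +spin = cw): -0.006
```

```bash
python3 -m creep '[[-0.02,0,0.5,0,0.5],[0,0,0.6,0,0.5],[0,0,0.6,0,0.5],[0,0,0.6,0,0.5],[0,0,0.35,0,0.5],[0,0,0.2,0,0.5],[0,0,0,0,0.5],[0,0,0,0,0],[0,0,0,0,0],[0,0,0,0,0],[0,0,0,0,0],[0,0,0,0,0],[0,0,0,0,0]]' 80
```

```text
time: 6.82
tool_pos: [0.5468, -0.3714, 0.0502]
tcp_rot: [1.7, 2.639, -0.0]
wrist_force: [-1.1, -0.8, 5.6]
width: 0.127
grip_force: 79.2
```

```bash
python3 -m creep '[[0,0,-0.3,0,0],[0,0,-0.6,0,0],[0,0,-0.6,0,0],[0,0,-0.6,0,0],[0,0,-0.6,0,0],[0,0,-0.5,0,0],[0.58,0.2,0,0,0],[0.58,0.2,0,0,0],[0.58,0.2,0,0,0],[0.58,0.2,0,0,0],[0.58,0.2,0,0,0],[0.58,0.2,0,0,0],[0.58,0.2,0,0,0],[0.58,0.2,0,0,0],[0.58,0.2,0,0,0],[0.58,0.2,0,0,0],[0.58,0.2,0,0,0],[0.58,0.2,0,0,0],[0,0,0,0,0],[0,0,0,0,0]]'
python3 - <<'E'
from h import *
togo([.513,-.002,.21],0.27)
w=bot.read_camera("wrist");save(w,"c_wrist.png",s=1.4)
for n in("spigot_top","stand","key","level_mid"):
    print(n,[(np.round(d["bbox"]).tolist(),round(d["score"],2)) for d in bot.look_for(n,w)[:2]])
print(proj(w,[[.476,.08,.113]]))
E
```

```text
time: 9.32
tool_pos: [0.5111, -0.0044, 0.2088]
tcp_rot: [-1.701, -2.641, 0.001]
wrist_force: [0.5, 0.2, -2.0]
width: 0.125
grip_force: 78.3
t 9.325 pos [ 0.5111 -0.0044  0.2088] toolx yaw 1.997 tooly yaw 0.427 tilt 0.03 q6 -0.483 F [ 0.5  0.2 -2. ] w 0.125 g 78.3
 units to go [ 0.028  0.054 -0.024]
 spin units (tool z is down: +spin = cw): 1.566
spigot_top [([266.0, 67.0, 298.0, 104.0], 0.85)]
stand [([162.0, 32.0, 405.0, 354.0], 0.65)]
key []
level_mid [([161.0, 31.0, 405.0, 357.0], 0.87)]
[[283.44334354  77.45821431]]
```

View pics/c_wrist.png

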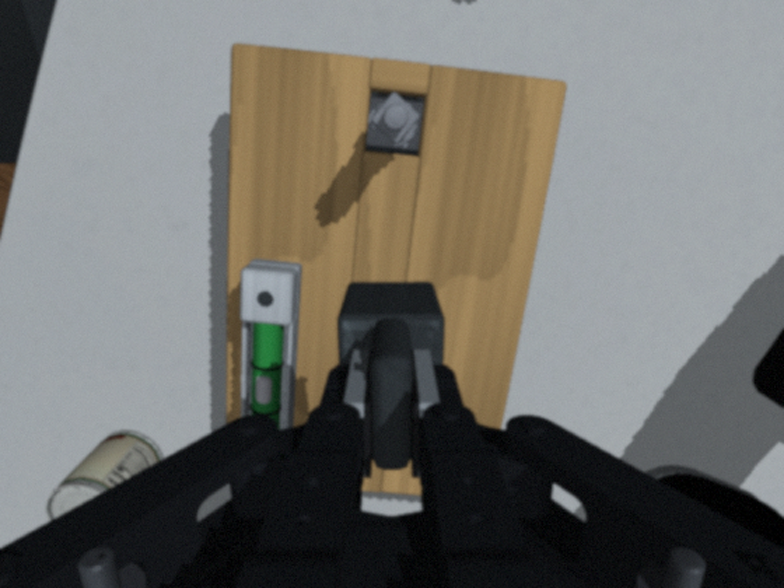

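```bash
python3 - <<'E'
from h import *
ps=[bot.read_camera("wrist") for _ in range(6)]
im=np.mean([p["pixels"].astype(float) for p in ps],0)
np.save("sp.npy",im)
p=dict(ps[-1]);p["pixels"]=im.astype(np.uint8);save(p,"d_crop.png",(250,50,320,115),s=8)
E
```

```text
(no output)
```

View pics/d_crop.png

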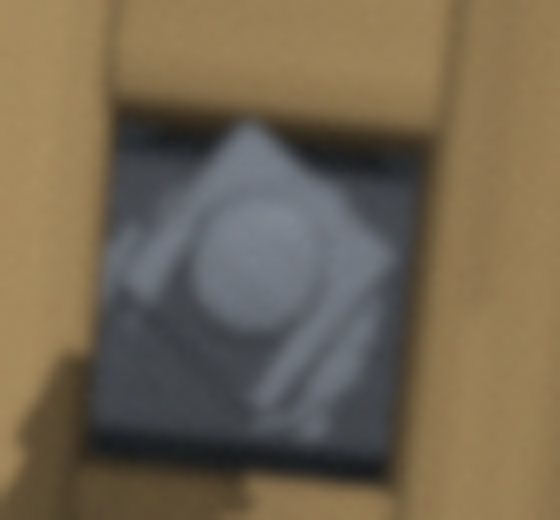

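Crop: the square shoulder of the spigot shows corners at (281,65), (299,82), (283,100), (267.5,87) px, with the round nose centred at (282,82.7). It is turned roughly 45° to the gripper.

```bash
python3 - <<'E'
from h import *
w=bot.read_camera("wrist")
c=[atz(w,(250+a/8-.5,50+b/8-.5),.105)[:2] for a,b in((250,118),(395,258),(262,400),(140,295))]
c=np.array(c);print(c.round(4),"mean",c.mean(0).round(4))
for i in range(4):
    d=c[(i+1)%4]-c[i];print(np.linalg.norm(d).round(4),round(np.arctan2(d[1],d[0])%(np.pi/2),3))
n=atz(w,(250+257/8-.5,50+262/8-.5),.113);print("nose",n.round(4))
togo([n[0],n[1],.2088])
# refine: fit square outline + nose by IoU on user corners
E
```

```text
[[0.471  0.0877]
 [0.487  0.0826]
 [0.4815 0.0672]
 [0.4683 0.0707]] mean [0.477  0.0771]
0.0169 1.26
0.0164 1.227
0.0137 1.306
0.0172 1.414
nose [0.4766 0.0768 0.113 ]
t 9.925 pos [ 0.5114 -0.0043  0.2088] toolx yaw 1.997 tooly yaw 0.426 tilt 0.0 q6 -0.483 F [-0.3  0.5 -1.5] w 0.122 g 78.3
 units to go [ 1.766e+00  3.500e-02 -1.000e-03]
```

```bash
python3 -m creep '[[0.3,0.64,0,0,0],[0.3,0.64,0,0,0],[0,0,0.1,-1,0],[0,0,0.1,-1,0],[0,0,0.1,-1,0],[0,0,0.1,-1,0],[0,0,0,-1,0],[0,0,0,-1,0],[0,0,0,-1,0],[0,0,0,-1,0],[0,0,0,-0.3,0],[0,0,0,0,0],[0,0,0,0,0]]'
python3 - <<'E'
from h import *
togo([.4766,.0768,.19])
ps=[bot.read_camera("wrist") for _ in range(6)]
im=np.mean([p["pixels"].astype(float) for p in ps],0)
p=dict(ps[-1]);p["pixels"]=im.astype(np.uint8);np.save("sp.npy",im)
u=proj(p,[.4766,.0768,.113])[0];a,b=int(u[0])-30,int(u[1])-30;a,b=max(a,0),max(b,0);print(a,b)
save(p,"e_crop.png",(a,b,a+65,b+65),s=9)
t=bot.read_camera("top");s=bot.read_camera("side")
A=cv2.resize(t["pixels"][220:255,280:350,::-1],None,fx=5,fy=5,interpolation=cv2.INTER_CUBIC);v=proj(s,[.464,-.109,.08])[0].astype(int);print(v)
B=cv2.resize(s["pixels"][v[1]-25:v[1]+25,v[0]-35:v[0]+35,::-1],None,fx=5,fy=5,interpolation=cv2.INTER_CUBIC)
E=cv2.imread("pics/e_crop.png");H=np.zeros((585,585+200+0,3),np.uint8)
H=np.zeros((600,800,3),np.uint8);E2=cv2.resize(E,(430,430));H[:430,:430]=E2;H[:175,440:790]=A;H[180:430,440:790]=B
cv2.imwrite("pics/e_mix.png",H)
E
```

```text
time: 11.55
tool_pos: [0.5573, 0.0496, 0.1888]
tcp_rot: [-0.494, -3.102, 0.0]
wrist_force: [0.5, -0.4, -1.7]
width: 0.125
grip_force: 78.6
t 11.55 pos [0.5573 0.0496 0.1888] toolx yaw 2.826 tooly yaw 1.255 tilt 0.0 q6 -1.211 F [ 0.5 -0.4 -1.7] w 0.125 g 78.6
 units to go [ 1.703  0.017 -0.025]
249 54
[261 234]
```

View pics/e_mix.png

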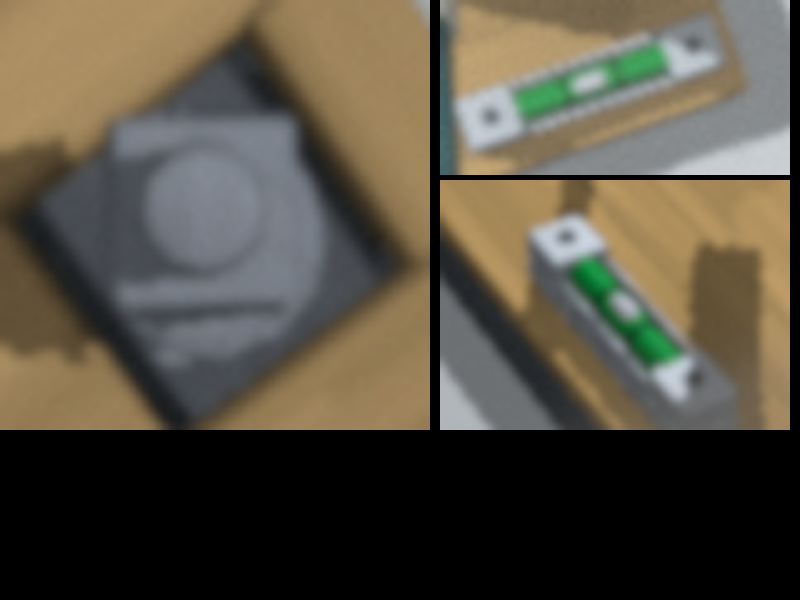

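The square now lines up with the tool axes, and both fixed cameras see the vial: white bubble between green sections, foot end at left/top. Next I check the key's offset in the hand against the wrist image.

```bash
python3 - <<'E'
from h import *
p=bot.read_camera("wrist");s=bot.read_state();im=np.load("sp.npy").mean(2)
Rt=R.from_rotvec(s["tcp_rot"])
def pt(x,y,z): return proj(p,Rt.apply([x,y,z])+s["tool_pos"])[0]
for o in(-.002,0,.002,.004): print("off",o,"shoulder edge",pt(o+.018,0,.006).round(1),"bottom edge",pt(o+.018,0,.050).round(1), "corners",pt(o+.018,-.018,.006).round(1),pt(o+.018,.018,.006).round(1))
for c in(262,272,300): print(c,im[190:245,c].round().astype(int))
for r in(215,225): print(r,im[r,232:252].round().astype(int),im[r,305:325].round().astype(int))
n=atz(p,(279.5,84.9),.113);print("nose",n.round(4));togo([n[0],n[1],.19])
E
```

```text
off -0.002 shoulder edge [278.2 230.5] bottom edge [278.3 205. ] corners [239.7 230.5] [316.6 230.5]
off 0 shoulder edge [278.2 226.4] bottom edge [278.3 201.7] corners [239.5 226.4] [316.8 226.4]
off 0.002 shoulder edge [278.2 222.4] bottom edge [278.3 198.5] corners [239.4 222.3] [316.9 222.4]
off 0.004 shoulder edge [278.1 218.3] bottom edge [278.3 195.2] corners [239.3 218.2] [317.  218.3]
262 [112 114 115 116 119 119 120 121 121 119 106  78  43  21  16  18  17  17
  18  16  20  16  16  16  17  14  19  17  16  16  16  17  20  21  26  30
  32  27  28  31  27  28  29  28  29  27  28  28  29  27  27  28  27  29
  27]
272 [122 122 123 121 120 119 118 117 116 115 103  77  43  23  16  18  17  16
  18  15  17  16  18  17  15  18  18  16  18  18  17  18  18  19  22  23
  24  23  20  18  16  17  18  17  18  17  18  18  18  17  16  17  19  16
  17]
300 [120 122 121 120 120 119 117 118 115 110  94  64  35  20  18  17  20  18
  17  20  20  18  18  18  19  18  15  17  17  19  19  18  18  21  29  35
  39  42  50  54  60  62  62  63  60  58  56  53  53  51  51  51  49  51
  50]
215 [131 132 132 133 133 133 134 132 128 124 119 109  86  55  28  19  18  16
  18  18] [ 18  19  19  17  19  20  32  60 110 149 168 173 173 173 173 173 174 173
 172 173]
225 [128 127 126 124 126 125 125 125 116  92  54  29  24  21  24  26  29  32
  34  35] [ 37  36  36  36  35  36  36  36  37  39  60 101 144 167 172 173 173 173
 173 172]
nose [0.4766 0.0765 0.113 ]
t 12.0 pos [0.5573 0.0495 0.1888] toolx yaw 2.827 tooly yaw 1.256 tilt 0.0 q6 -1.212 F [-0.7 -0.5 -0.8] w 0.128 g 78.6
 units to go [ 1.701  0.013 -0.024]
```

```bash
python3 -m creep '[[0.4,0,0,0,0],[0.5,0.01,0,0,0],[0.5,0,0,0,0],[0.29,0,0,0,0],[0,0,0,0,0],[0,0,0.2,0,0],[0,0,0.2,0,0],[0,0,0.1,0,0],[0,0,0.1,0,0],[0,0,0,0,0],[0,0,0,0,0]]'
python3 -c "
from h import *
togo([.4766,.0766,.127])"
```

```text
time: 13.38
tool_pos: [0.4774, 0.0762, 0.159]
tcp_rot: [0.492, 3.102, 0.0]
wrist_force: [-0.6, -0.4, -2.0]
width: 0.128
grip_force: 78.6
t 13.375 pos [0.4774 0.0762 0.159 ] toolx yaw 2.827 tooly yaw 1.256 tilt 0.02 q6 -1.149 F [-0.6 -0.4 -2. ] w 0.128 g 78.6
 units to go [0.017 0.003 0.639]
```

No contact on the nose. Continuing down onto the square.

```bash
python3 -m creep '[[0,0,0.06,0,0],[0,0,0.06,0,0],[0,0,0.06,0,0],[0,0,0.06,0,0],[0,0,0,0,0]]'; python3 -m creep '[[0,0,0.06,0,0],[0,0,0.06,0,0],[0,0,0.06,0,0],[0,0,0.06,0,0],[0,0,0,0,0]]'
```

```text
time: 14.0
tool_pos: [0.4768, 0.0762, 0.1464]
tcp_rot: [-0.492, -3.102, 0.0]
wrist_force: [-0.8, 0.1, -1.8]
width: 0.126
grip_force: 78.6
time: 14.62
tool_pos: [0.4768, 0.0762, 0.1344]
tcp_rot: [-0.492, -3.102, 0.0]
wrist_force: [-0.2, -0.3, -1.9]
width: 0.126
grip_force: 78.6
```

```bash
python3 -m creep '[[0,0,0.05,0,0],[0,0,0.05,0,0],[0,0,0.04,0,0],[0,0,0,0,0],[0,0,0,0,0]]'; python3 -m creep '[[0,0,0.04,0,0],[0,0,0.04,0,0],[0,0,0.02,0,0],[0,0,0,0,0],[0,0,0,0,0]]'
```

```text
time: 15.25
tool_pos: [0.4771, 0.0762, 0.1278]
tcp_rot: [0.492, 3.103, 0.0]
wrist_force: [-0.1, 0.5, -1.4]
width: 0.123
grip_force: 78.6
time: 15.88
tool_pos: [0.4775, 0.0768, 0.1239]
tcp_rot: [0.493, 3.102, 0.002]
wrist_force: [-2.5, 2.5, 7.0]
width: 0.127
grip_force: 79.9
```

```bash
python3 -m creep '[[0,0,0.03,0,0],[0,0,0.03,0,0],[0,0,0,0,0],[0,0,0,0,0]]'; cat > bub.py <<'E'
from h import *
# 1-D profile along vial in side & top; axis fitted to green
def meas(name,n=3):
    ps=[bot.read_camera(name) for _ in range(n)];p=ps[-1]
    im=np.mean([q["pixels"].astype(float) for q in ps],0).astype(np.float32)
    hsv=cv2.cvtColor(im.astype(np.uint8),cv2.COLOR_RGB2HSV)
    u=proj(p,[.464,-.109,.08])[0]
    g=((hsv[...,0]>45)&(hsv[...,0]<80)&(hsv[...,1]>120)); yy,xx=np.nonzero(g)
    k=np.hypot(xx-u[0],yy-u[1])<30; P=np.c_[xx,yy][k].astype(float)
    c=P.mean(0); d=np.linalg.svd(P-c)[2][0]
    # foot end: world +y-ish
    v=proj(p,[.464-.02,-.109+.07,.08])[0]-u
    if d@v<0:d=-d
    t=(P-c)@d; t0,t1=t.min(),t.max()
    T=np.arange(t0-2,t1+2.01,.25); nrm=np.array([-d[1],d[0]])
    prof=0
    for o in(-.7,0,.7):
        X=(c+T[:,None]*d+o*nrm).astype(np.float32)
        sm=cv2.remap(im,X[:,:1],X[:,1:],cv2.INTER_LINEAR)[:,0];prof=prof+sm/3
    gr=prof[:,1]-(prof[:,0]+prof[:,2])/2   # greenness
    e=gr>gr.max()*.5; i=np.nonzero(e)[0]; a,b=T[i[0]],T[i[-1]]
    wt=np.clip(prof[:,0]-np.percentile(prof[(T>a)&(T<b),0],30),0,None)*((T>a+.7)&(T<b-.7)); wt[wt<.35*wt.max()]=0
    bc=(wt@T)/wt.sum(); mid=(a+b)/2; 
    print(name,"npx",k.sum(),"ends",round(a,2),round(b,2),"bubble mm (+foot)",round((bc-mid)/(b-a)*64,1),"mm/px",round(64/(b-a),2))
    return im,p,u
if __name__=="__main__":
    for n in("side","top"): meas(n)
    s=bot.read_state();togo(s["tool_pos"])
E
python3 bub.py
```

```text
time: 16.38
tool_pos: [0.4775, 0.0773, 0.1218]
tcp_rot: [0.493, 3.102, 0.003]
wrist_force: [-4.6, 4.0, 11.3]
width: 0.126
grip_force: 80.9
side npx 125 ends -13.92 11.08 bubble mm (+foot) -13.9 mm/px 2.56
top npx 60 ends -15.66 13.59 bubble mm (+foot) -12.8 mm/px 2.19
t 16.675 pos [0.4775 0.0773 0.1218] toolx yaw 2.826 tooly yaw 1.256 tilt 0.12 q6 -1.149 F [-5.3  3.2 11.3] w 0.123 g 80.9
 units to go [0. 0. 0.]
```

```bash
python3 -m creep '[[0,0,0.04,0,0],[0,0,0.02,0,0],[0,0,0,0,0],[0,0,0,0,0]]';python3 -m creep '[[0,0,0.04,0,0],[0,0,0.02,0,0],[0,0,0,0,0],[0,0,0,0,0]]'; python3 bub.py
```

```text
time: 17.18
tool_pos: [0.478, 0.0774, 0.1211]
tcp_rot: [0.493, 3.102, 0.004]
wrist_force: [-10.2, 1.5, 25.2]
width: 0.124
grip_force: 82.9
time: 17.68
tool_pos: [0.4786, 0.0775, 0.1205]
tcp_rot: [0.493, 3.101, 0.004]
wrist_force: [-16.0, 3.1, 38.9]
width: 0.124
grip_force: 84.8
side npx 126 ends -14.38 10.87 bubble mm (+foot) -17.7 mm/px 2.53
top npx 51 ends -15.92 12.83 bubble mm (+foot) -15.1 mm/px 2.23
t 17.975 pos [0.4786 0.0776 0.1205] toolx yaw 2.826 tooly yaw 1.256 tilt 0.19 q6 -1.149 F [-16.    2.5  39.7] w 0.123 g 84.8
 units to go [0. 0. 0.]
```

```bash
python3 -m creep '[[0.02,0,-0.05,0,0],[0,0,0,0.5,0],[0,0,0,0.5,0],[0,0,0,0.5,0],[0,0,0,0.5,0],[0,0,0,0.5,0],[0,0,0,0.5,0],[0,0,0,0.5,0],[0,0,0,0.5,0],[0,0,0,0,0],[0,0,0,0,0],[0,0,0,0,0]]'; python3 bub.py; python3 -c "
from h import *
print(bot.read_state()['torque'])"
```

```text
time: 19.48
tool_pos: [0.478, 0.0772, 0.1211]
tcp_rot: [1.098, 2.94, 0.004]
wrist_force: [-10.4, 0.6, 25.1]
width: 0.126
grip_force: 82.7
side npx 126 ends -13.38 11.62 bubble mm (+foot) -11.2 mm/px 2.56
top npx 45 ends -11.79 16.96 bubble mm (+foot) -8.4 mm/px 2.23
t 19.775 pos [0.478  0.0772 0.1211] toolx yaw 2.427 tooly yaw 0.856 tilt 0.22 q6 -0.748 F [-8.9  1.1 25. ] w 0.12 g 82.7
 units to go [0. 0. 0.]
[0.2318185  1.77178615 0.04688741]
```

```bash
python3 -m creep '[[0.02,-0.02,0,0,0],[0,0,0,0.5,0],[0,0,0,0.5,0],[0,0,0,0.5,0],[0,0,0,0.5,0],[0,0,0,0.5,0],[0,0,0,0.5,0],[0,0,0,0.5,0],[0,0,0,0.5,0],[0,0,0,0,0],[0,0,0,0,0],[0,0,0,0,0],[0,0,0,0,0],[0,0,0,0,0],[0,0,0,0,0],[0,0,0,0,0]]'; python3 bub.py
```

```text
time: 21.78
tool_pos: [0.4777, 0.0769, 0.1212]
tcp_rot: [1.659, 2.662, 0.006]
wrist_force: [-6.8, 0.4, 23.1]
width: 0.125
grip_force: 82.4
side npx 126 ends -13.03 12.22 bubble mm (+foot) -5.4 mm/px 2.53
top npx 35 ends -6.12 22.88 bubble mm (+foot) -2.9 mm/px 2.21
t 22.075 pos [0.4777 0.0769 0.1212] toolx yaw 2.027 tooly yaw 0.456 tilt 0.35 q6 -0.348 F [-6.1  0.3 24.1] w 0.124 g 82.4
 units to go [0. 0. 0.]
```

```bash
python3 -m creep '[[0.02,0,0,0.5,0],[0,0,0,0.5,0],[0,0,0,0.5,0],[0,0,0,0.5,0],[0,0,0,0.5,0],[0,0,0,0,0],[0,0,0,0,0],[0,0,0,0,0],[0,0,0,0,0],[0,0,0,0,0],[0,0,0,0,0],[0,0,0,0,0],[0,0,0,0,0]]'; python3 - <<'E'
from bub import *
H=np.zeros((590,700,3),np.uint8)
for i,n in enumerate(("side","top")):
    im,p,u=meas(n,5);a,b=int(u[0])-35,int(u[1])-29
    H[:580,i*350:i*350+350]=cv2.resize(im[b:b+58,a:a+35*2,::-1],(350*2,580),interpolation=cv2.INTER_CUBIC)[:,175:525].clip(0,255).astype(np.uint8)
cv2.imwrite("pics/f.png",H);s=bot.read_state();togo(s["tool_pos"])
E
```

```text
time: 23.7
tool_pos: [0.4775, 0.077, 0.1212]
tcp_rot: [1.977, 2.434, 0.006]
wrist_force: [-6.1, -2.8, 22.1]
width: 0.133
grip_force: 82.3
side npx 126 ends -12.99 12.26 bubble mm (+foot) -1.9 mm/px 2.53
top npx 40 ends -7.37 20.63 bubble mm (+foot) 1.1 mm/px 2.29
t 24.2 pos [0.4776 0.077  0.1212] toolx yaw 1.777 tooly yaw 0.207 tilt 0.38 q6 -0.096 F [-5.4 -3.6 22.5] w 0.127 g 82.3
 units to go [0. 0. 0.]
```

View pics/f.png

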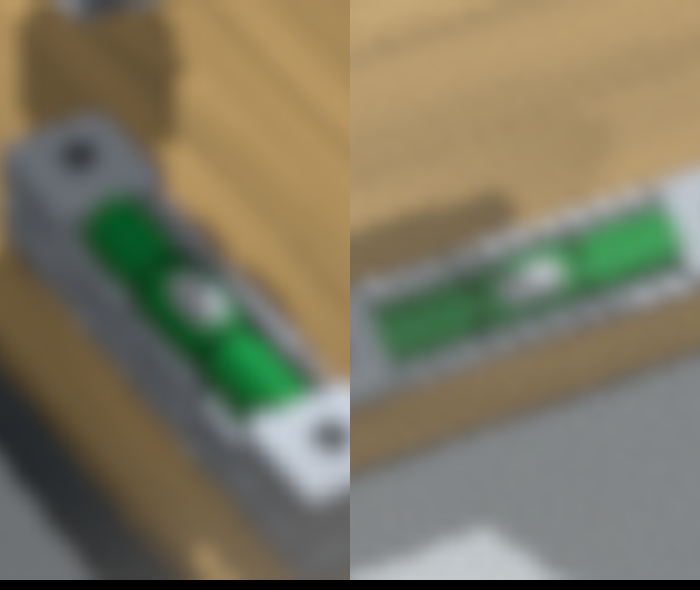

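Bubble reads -1.9 mm (side, 235,300 in the picture) and +1.1 mm (top). It sits between the two black lines in both views, and the foot is on its stop at about 23 N. Handing in.

```bash
python3 - <<'E'
from bub import *
meas("side");meas("top");s=bot.read_state();togo(s["tool_pos"]);print(bot.finish_job())
E
```

```text
side npx 127 ends -12.79 12.46 bubble mm (+foot) -2.0 mm/px 2.53
top npx 44 ends -8.3 21.2 bubble mm (+foot) -0.6 mm/px 2.17
t 24.5 pos [0.4775 0.077  0.1212] toolx yaw 1.777 tooly yaw 0.207 tilt 0.38 q6 -0.096 F [-5.5 -3.  22.9] w 0.127 g 82.3
 units to go [0. 0. 0.]
the job is handed in; nothing more can be done
None
```

I handed the job in at 24.5 s with the key still gripped and pressing the foot down (about 23 N at the wrist), and the bubble reading 2.0 mm (side camera) and 0.6 mm (top camera) to the hinge side of centre, inside the 5 mm limit; the hand-in gave no verdict.

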